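# Fit a lid pair to a modem chassis and lift off the outer lid

## Robot

A 6-joint arm with a two-finger parallel gripper is mounted at the origin on the work surface. World frame = base frame: x ahead of the robot, y to its left, z up, the work surface at z = 0. Lengths are in m, angles in rad, forces in N, time in s.
With the tool pointing down it reaches from about 0.325 to 0.9 m from the base axis. Payload 6.1 kg.
Tool frame: the origin (TCP) lies at the very end of the fingers, on their centre line; the grasp point (between the pads) lies 19 mm behind it; z points along the fingers, y is the line along which they close (so a half turn about z gives the same grasp; the last joint's range is limited). The gripper opens to 87 mm and grips with 3 to 60 N. Pads are 19 mm wide; open, the fingers measure 117 mm over their backs; the gripper's body (75 mm by 190 mm) begins 51 mm behind the grasp point.
Start: joints at [-1.383, 0.22, 1.526, -0, 1.395, -0.126], TCP at [0.193, -0.594, 0.223] pointing down, gripper open.
Joint ranges: [-2.98, 2.98], [-0.91, 2.08], [0.09, 2.57], [-1.24, 4.39], [0.2, 2.65], [-2.68, 2.68]. Speed limits (rad/s): [2.57, 2.57, 3.01, 3.14, 3.14, 3.14].

## Interface

Orientations are given as a rotation vector (axis times angle).
In Python, from workcell import get_obs, grab_frame, job_done gives the robot as it stands. The module is installed in compiled form; this text tells all that it offers.
- The arm moves only by the tool play_rows, never from a script. Its argument "rows" is one flat list of numbers, 4 for each row, row after row: the shift along the tool's x, y, z in units of 25 mm (1.0 is 25 mm), then the turn about the tool's z in rad. In form: [x, y, z, yaw, x, y, z, yaw, ...]. A call has 1 to 5 rows; each row shifts and turns the commanded pose from where the row before left it, along the tool's axes as they then stand; what a row does not reach is not made up. A row lasts 1/10 s, in which the tool goes at most 50 mm and 8.59 degrees, less where a joint would pass 70% of its speed; a pose out of reach is approached as far as the arm can. A call is refused whole if a number of a shift passes 1 or a number of a turn 0.15, either way. A call with a gripper value outside its range is refused whole. "grip" is the opening, from 0 (shut) to 1 (fully open), set as the call begins (left out, the last holds). The fingers move at their own pace and stop on an object; "grip_force" is the grip in N (left out, the last holds). Time passes only in rows, so rows that do not move let the fingers close. It gives the time, the measured TCP pose, the force, the opening and the grip force at its end, in the units of the state.
- get_obs(): the state, without advancing time (a new reading comes with each control period).
- grab_frame(name): name is "scene" or "top"; returns a dict with "frame" (400x640x3 uint8, red, green, blue), "K" (3x3 intrinsics, pixels), "xyz" and "orientation" of the camera in the world. Camera axes: x right, y down, z forward; pixel columns grow to the right and rows downward; lengths in m; the calibration is good to about 2 mm. A picture is of the moment at which its call begins. There is no depth.
- job_done(): hands the job in; it is judged then, once.
The state is a dict: "clock": time; "qpos": joint angles; "dq": joint speeds; "tau": joint torques, N m; "tool_pos": TCP position; "tcp_rot": TCP orientation; "contact_force": force on the tool from outside, world axes, zero at the start; "wrist_torque": the same for the moment, N m; "width": opening from 0.0 (shut) to 1.0 (fully open); "grasp_force": force on a finger pad.
Only numpy, scipy, OpenCV 4.12 (cv2) and the standard library are available. Lean on these libraries where they do the work, as an engineer would, in place of code of your own. Each camera call takes 0.05 s, during which the arm holds its last target. There are 200 camera calls.

## Task

Pull the bottom-hinged front flap of the modem chassis all the way down, take the two nested lids together by the inner lid's post from their dock, lower them (no dropping) onto the chassis well until the inner lid lies flat on the deck, let go, and push the flap fully up again. Then grip the outer lid by its sides and lift it off alone, leaving the inner lid seated and undisturbed and the flap up; the outer lid must not come off the inner one before that. Finish while still holding the outer lid still and level, at least 10 cm above the inner lid, and leave everything else on the table where it is.

Things in the scene. Friction and masses are not known exactly. Their poses are not given: they have to be found in the camera images.
- seat (a point): Centre of the rectangular well in the flat top deck of the fixed dark steel modem chassis, at deck height (60 mm). x points from its flap end (facing the robot) to its back edge, z up. Chassis 240 (x) x 220 x 60; well 105 (x) x 55 x 20 deep, centre 83 behind the front face. Three rod antennas, 75 tall, at each end of the back edge, 145 behind this point and 64 or more to its sides.
- flap (a joint): Bottom-hinged front flap of the chassis, rad: 0 = fully up, grows as it is pulled down towards the robot, stop at 0.8. Friction keeps it where it is left; about 2 N at the bar moves it. When up, its top flange reaches over the front 10 mm of a lid on the well, so lids go in only with the flap down; with the lids in place it still swings freely.
- flap_bar (a point): Middle of the round pull bar on top of the flap: steel, 10 mm thick, 84 mm long between its two legs, parallel to the hinge, about 35 mm free space between bar and flap edge, 101 mm from the hinge line. With the flap up: 106 mm above the table, 102 mm in front of the well's centre; fully down: about 65 mm above the table.
- flap_hinge (a point): Middle of the flap's hinge line (parallel to the point seat's y), low on the front face of the chassis, 6 mm above the table and 87 mm in front of the well's centre; with the flap up the bar is 100 mm above and 15 mm in front of it.
- dock: Black parking dock that holds the lids at the start, fixed, 180 (x) x 100 (y) x 30 mm high, with a pocket in its top; origin at the centre of its underside. It stands to the left or the right of the chassis.
- inner_lid: Inner lid: aluminium plate 158 (x) x 76 (y) x 6; origin at centre of the plate's underside (at deck height when seated). Plug below: 100 x 50, 12 deep, tapered. Core above: 106 x 46, to 20 above the origin. Central steel grip post 24 (x) x 12 (y), up to 70 above the origin, through the outer lid's slot; lifting it brings both lids. Same either way round. About 0.22 kg.
- outer_lid: Outer lid: aluminium cap open below, 120 (x) x 60 (y) x 36 high, walls 3, resting loosely on the inner lid's plate over its core (4 mm play each way); origin at centre of its lower edge, 6 above the inner's origin. Slot 44 x 30 in its top; the post stands 28 out of it. Grip across its long sides (60 mm); 8 mm of plate shows beside each. About 0.12 kg.
- power_unit: Bystander: fixed black power unit, 160 x 85 x 50 mm, on the other side of the chassis from the dock; origin at the centre of its underside.
- screwdriver: Bystander: screwdriver lying on the table near the robot's base, about 180 mm long (mm); leave alone.
- dongle: Bystander: small black USB stick, 64 x 18 x 9, lying loose on the chassis deck on its +y side of the well (mm); leave alone.
- spare_aerial: Bystander: loose black rod antenna with a brass foot, 145 long, lying at the back left of the table (mm); leave alone.
- tape_roll: Bystander: roll of tape lying flat, diameter 90, 25 high, front right (mm); leave alone.
- mug: Bystander: white mug, diameter 80, 90 high, at the back right (mm); leave alone.
- screw_jar: Bystander: small clear jar, diameter 56, 70 high, front right (mm); leave alone.
- card_tray: Bystander: open grey tray with dividers, 110 x 160 x 40 high, front left (mm); leave alone.

How it is judged:
By the outcome, as a careful person would: the job done as asked, in the order asked, and still so for the second after the job is handed in, while the arm keeps its last pose, push and grip.
It also fails if it takes over 72 s, if anything falls off the work surface, if the arm or the gripper's body presses on something with over 40 N, if the wrist force passes 120 N, or if a joint passes its speed limit or range.

## Working session

There is one attempt and no reset: what is moved stays moved. The work goes in short steps, Python scripts to look and compute and a tool call to move; the robot and the scene stay as the last step left them, time stands still between calls to the robot, and variables do not carry over. Pictures are saved under pics/ and viewed, at most 10 in all, crops included, and the job is handed in when it is done.

Besides the shell and the picture viewer there is one more tool, called after "Emit:" by a JSON object that holds its "op" and its "data". play_rows: Moves the arm, as the interface text tells. Its arguments: {"type":"object","properties":{"rows":{"type":"array"},"grip":{"type":"number"},"grip_force":{"type":"number"}},"required":["rows"]}

```bash
mkdir -p pics
cat > h.py <<'E'
import numpy as np, cv2
from scipy.spatial.transform import Rotation as R
from workcell import get_obs, grab_frame, job_done
def cam(name):
    f=grab_frame(name); K=np.array(f["K"]); o=np.array(f["orientation"])
    M=o if o.shape==(3,3) else R.from_rotvec(o).as_matrix() if o.size==3 else None
    return f["frame"],K,np.array(f["xyz"]),M
def ray(c,u,v,z):
    _,K,p,M=c; d=M@np.linalg.solve(K,[u,v,1]); return p+d*(z-p[2])/d[2]
def proj(c,P):
    _,K,p,M=c; q=K@(M.T@(np.array(P)-p)); return q[:2]/q[2]
def save(c,n,box=None,s=1):
    im=c[0][:,:,::-1]
    if box: im=im[box[1]:box[3],box[0]:box[2]]
    cv2.imwrite("pics/"+n,cv2.resize(im,None,fx=s,fy=s,interpolation=cv2.INTER_CUBIC))
E
python3 - <<'E'
from h import *
for n in("top","scene"):
    c=cam(n); save(c,n+"0.png"); print(n,c[1],c[2],c[3])
    np.savez(n+"0.npz",f=c[0],K=c[1],p=c[2],M=c[3])
print(get_obs())
E
```

```text
top [[375.4622782    0.         315.94962448]
 [  0.         375.4622782  194.1737816 ]
 [  0.           0.           1.        ]] [ 0.3936117  -0.07923077  1.35789747] [[ 0.02159523 -0.99680759  0.07686534]
 [-0.99974711 -0.02201335 -0.00459642]
 [ 0.00627381 -0.07674664 -0.99703089]]
scene [[372.87798821   0.         318.71109998]
 [  0.         372.87798821 201.70194481]
 [  0.           0.           1.        ]] [0.89563742 0.63267903 0.92115814] [[-0.85552797  0.38279936 -0.34862092]
 [ 0.51767394  0.62039544 -0.58917162]
 [-0.00925169 -0.68452476 -0.7289309 ]]
{'clock': 0.1, 'qpos': array([-1.38309389e+00,  2.21164218e-01,  1.52748451e+00, -2.33933484e-05,
        1.39467740e+00, -1.26127858e-01]), 'dq': array([ 0.00049768, -0.00058951, -0.00244342, -0.00045535,  0.00132931,
        0.00102376]), 'tau': array([ 2.11922954e-03, -4.95941734e+01, -3.88519335e+01,  7.02613243e-02,
        5.15055796e-02, -5.35883828e-05]), 'tool_pos': array([ 0.19280931, -0.59394062,  0.22154259]), 'tcp_rot': array([-3.10128356e+00, -4.90678704e-01,  1.19907157e-04]), 'contact_force': array([-0.12106711, -0.05818242,  0.28446271]), 'wrist_torque': array([-0.02373372,  0.04045218, -0.0082279 ]), 'grasp_force': 0.0, 'width': 0.998227448129076}
```

View pics/top0.png

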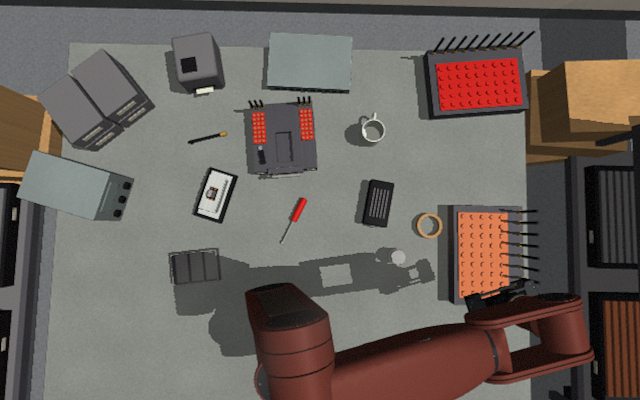

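View pics/scene0.png

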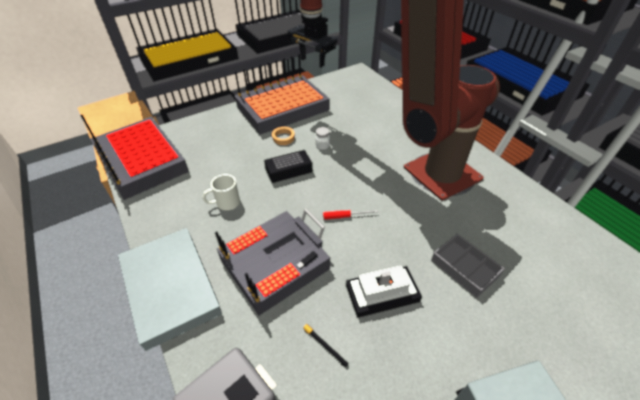

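The top view shows the chassis at about (282,138) with the well at (284,147) and the bar at (285,176). The dock with the lids is at (215,195). I'll enlarge both.

Run:
```python
from h import *
d=np.load("top0.npz"); c=(d["f"],d["K"],d["p"],d["M"]); save(c,"t1.png",(180,88,330,228),4)
d=np.load("scene0.npz"); c=(d["f"],d["K"],d["p"],d["M"]); save(c,"s1.png",(205,195,435,325),3.4)
```

```text
(no output)
```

View pics/t1.png

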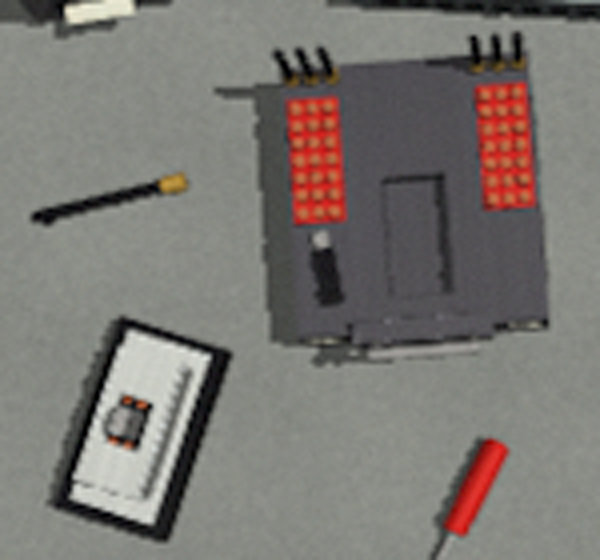

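View pics/s1.png

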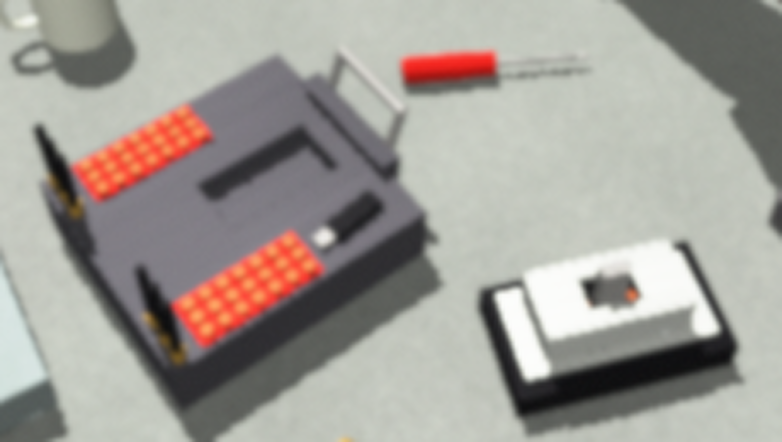

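The top crop shows the well corners at (383,178), (443,174), (452,292) and (391,297), and the dock corners at (120,318), (231,352), (167,541) and (52,503). The post is at about (122,425) and the bar runs (365,353)–(490,345). The scene crop shows the lid's top corners and confirms the flap is up.

```bash
cat >> h.py <<'E'
def load(n):
    d=np.load(n+"0.npz"); return (d["f"],d["K"],d["p"],d["M"])
def comps(im,mask,box,minA=30):
    m=np.zeros(mask.shape,np.uint8); x0,y0,x1,y1=box; m[y0:y1,x0:x1]=mask[y0:y1,x0:x1]
    cs,_=cv2.findContours(m,cv2.RETR_EXTERNAL,cv2.CHAIN_APPROX_NONE)
    return [k for k in cs if cv2.contourArea(k)>minA]
def tri(c1,a,c2,b):
    A=[];B=[]
    for c,(u,v) in((c1,a),(c2,b)):
        d=c[3]@np.linalg.solve(c[1],[u,v,1]); d/=np.linalg.norm(d); P=np.eye(3)-np.outer(d,d); A.append(P);B.append(P@c[2])
    A=np.vstack(A);B=np.hstack(B);x=np.linalg.lstsq(A,B,rcond=None)[0];return x,np.linalg.norm(A@x-B)
E
python3 - <<'E'
from h import *
np.set_printoptions(precision=4,suppress=True)
t=load("top");s=load("scene")
T=lambda x,y:((x+.5)/4-.5+180,(y+.5)/4-.5+88)
S=lambda x,y:((x+.5)/3.4-.5+205,(y+.5)/3.4-.5+195)
def rect(n,pts,z):
    P=np.array([ray(t,*T(*p),z)[:2] for p in pts]); print(n,P.mean(0),cv2.minAreaRect(P.astype(np.float32)))
rect("well",[(383,178),(443,174),(452,292),(391,297)],.06)
rect("dock",[(120,318),(231,352),(167,541),(52,503)],.03)
b=[ray(t,*T(*p),.106) for p in((365,353),(490,345))];print("bar",b,(b[0]+b[1])/2,np.linalg.norm(b[1]-b[0]))
im=t[0].astype(int)
red=((im[...,0]>150)&(im[...,1]<150)&(im[...,2]<110)).astype(np.uint8)
red=cv2.morphologyEx(red,cv2.MORPH_CLOSE,np.ones((3,3)))
cc=[]
for k in comps(im,red,(240,100,325,160)):
    P=np.array([ray(t,*p[0],.062)[:2] for p in k]).astype(np.float32); r=cv2.minAreaRect(P);print("red",r);cc.append(r[0])
cc=np.array(cc)
if len(cc)==2: print("red mid",cc.mean(0),"dir",np.degrees(np.arctan2(*(cc[1]-cc[0])[::-1])))
w=(im.min(2)>170).astype(np.uint8)
for k in comps(im,w,(192,165,242,225)):
  for z in(.036,.066):
    P=np.array([ray(t,*p[0],z)[:2] for p in k]).astype(np.float32);print("white",z,cv2.minAreaRect(P))
    print(cv2.minAreaRect(k))
# dock / bar / post triangulation
print("bar tri",tri(t,T(365,353),s,S(403,103)),tri(t,T(490,345),s,S(343,52)))
print("post tri",tri(t,T(122,425),s,S(615,275)))
E
```

```text
well [0.6589 0.0304] ((0.6588215231895447, 0.03025638684630394), (0.10569346696138382, 0.05333448201417923), 5.4940266609191895)
dock [0.4865 0.271 ] ((0.48684823513031006, 0.2717941403388977), (0.1071946918964386, 0.17589354515075684), 73.50408172607422)
bar [array([0.5483, 0.0675, 0.106 ]), array([ 0.5574, -0.0371,  0.106 ])] [0.5529 0.0152 0.106 ] 0.10500249322303966
red ((0.7230595946311951, 0.12056124210357666), (0.11016068607568741, 0.04434898495674133), 4.939275741577148)
red ((0.7399671077728271, -0.044477678835392), (0.110135518014431, 0.044887278228998184), 5.7517476081848145)
red mid [0.7315 0.038 ] dir -84.15070487220288
white 0.036 ((0.4876753091812134, 0.27418988943099976), (0.07617612928152084, 0.15481550991535187), 73.84176635742188)
((213.95001220703125, 194.15000915527344), (21.50348472595215, 43.95565414428711), 18.434946060180664)
white 0.066 ((0.4855405390262604, 0.26616913080215454), (0.07444737106561661, 0.1513020098209381), 73.84175109863281)
((213.95001220703125, 194.15000915527344), (21.50348472595215, 43.95565414428711), 18.434946060180664)
bar tri (array([0.5469, 0.0661, 0.1178]), np.float64(2.9514535378171038e-05)) (array([ 0.5545, -0.0335,  0.0913]), np.float64(0.00823304187943157))
post tri (array([0.485 , 0.2732, 0.0872]), np.float64(0.0005658258474857853))
```

Emit:
{"op": "play_rows", "data": {"rows": [0, 0, 0, -0.15, 0, 0, 0, -0.15, 0, 0, 0, -0.15, 0, 0, 0, -0.15, 0, 0, 0, -0.15]}}

```text
clock: 0.6
tool_pos: [0.1929, -0.5941, 0.2219]
tcp_rot: [-2.702, -1.601, -0.001]
contact_force: [0.6, 0.6, 0.2]
width: 1.001
grasp_force: 0.0
```

Emit:
{"op": "play_rows", "data": {"rows": [0, 0, 0, -0.15, 0, 0, 0, -0.15, 0, 0, 0, -0.15, 0, 0, 0, -0.15, 0, 0, 0, 0], "grip": 0.5}}

```text
clock: 1.1
tool_pos: [0.1928, -0.5942, 0.2219]
tcp_rot: [-2.114, -2.323, -0.001]
contact_force: [0.1, 0.0, -0.3]
width: 0.629
grasp_force: 0.0
```

```bash
cat >> h.py <<'E'
SEAT=np.array([.659,.030,.06]); YS=np.radians(5.7); SX=np.array([np.cos(YS),np.sin(YS),0]); SY=np.array([-np.sin(YS),np.cos(YS),0])
def seatp(x,y,z): return SEAT+x*SX+y*SY+np.array([0,0,z-.06])
def delta(P,yaw=None):
    "tool-frame move in 25 mm units, and turn to yaw(deg)"
    o=get_obs(); M=R.from_rotvec(o["tcp_rot"]).as_matrix(); y=np.degrees(np.arctan2(M[1,0],M[0,0]))
    print("t",round(o["clock"],2),"pos",o["tool_pos"].round(4),"yaw",round(y,2),"tilt",round(M[2,2],5),"F",o["contact_force"].round(1),"w",round(o["width"],3),"units",(M.T@(np.array(P)-o["tool_pos"])/.025).round(2),
      "turn",None if yaw is None else round(-np.radians((yaw-y+180)%360-180),3))
E
python3 -c "
from h import *
delta(seatp(-.102,0,.17),95.7)"
```

```text
t 1.1 pos [ 0.1928 -0.5942  0.2219] yaw 95.4 tilt -1.0 F [ 0.1  0.  -0.3] w 0.629 units [23.08 16.84  2.1 ] turn -0.005
```

Emit:
{"op": "play_rows", "data": {"rows": [0.96, 0.7, 0, 0, 0.96, 0.7, 0, 0, 0.96, 0.7, 0, 0, 0.96, 0.7, 0, 0, 0.96, 0.7, 0, 0]}}

```text
clock: 1.6
tool_pos: [0.2693, -0.4656, 0.2222]
tcp_rot: [-2.121, -2.317, -0.0]
contact_force: [0.4, -0.6, 0.5]
width: 0.502
grasp_force: 0.0
```

Emit:
{"op": "play_rows", "data": {"rows": [0.96, 0.7, 0, 0, 0.96, 0.7, 0, 0, 0.96, 0.7, 0, 0, 0.96, 0.7, 0, 0, 0.96, 0.7, 0, 0]}}

```text
clock: 2.1
tool_pos: [0.3452, -0.338, 0.2223]
tcp_rot: [-2.121, -2.317, -0.0]
contact_force: [0.5, -0.5, 0.3]
width: 0.499
grasp_force: 0.0
```

Emit:
{"op": "play_rows", "data": {"rows": [0.96, 0.7, 0, 0, 0.96, 0.7, 0, 0, 0.96, 0.7, 0, 0, 0.96, 0.7, 0, 0, 0.96, 0.7, 0, 0]}}

```text
clock: 2.6
tool_pos: [0.4212, -0.2104, 0.2224]
tcp_rot: [-2.121, -2.317, -0.0]
contact_force: [0.9, -0.1, -0.3]
width: 0.5
grasp_force: 0.0
```

Emit:
{"op": "play_rows", "data": {"rows": [0.96, 0.7, 0, 0, 0.96, 0.7, 0, 0, 0.96, 0.7, 0, 0, 0.96, 0.7, 0, 0, 0.96, 0.7, 0, 0]}}

```text
clock: 3.1
tool_pos: [0.4972, -0.0828, 0.2224]
tcp_rot: [-2.121, -2.317, 0.0]
contact_force: [-0.2, -0.5, -0.1]
width: 0.503
grasp_force: 0.0
```

Emit:
{"op": "play_rows", "data": {"rows": [0.96, 0.7, 0.4, 0, 0.96, 0.7, 0.4, 0, 0.96, 0.7, 0.4, 0, 0.96, 0.7, 0.4, 0, 0, 0, 0.4, 0]}}

```text
clock: 3.6
tool_pos: [0.5586, 0.0208, 0.1719]
tcp_rot: [-2.117, -2.321, -0.002]
contact_force: [-0.4, -0.5, 0.1]
width: 0.499
grasp_force: 0.0
```

```bash
python3 -c "
from h import *
delta(seatp(-.102,0,.093),95.7)
s=cam('scene');save(s,'s2.png',(200,150,440,330),3.3)"
```

```text
t 3.6 pos [0.5586 0.0208 0.1719] yaw 95.26 tilt -1.0 F [-0.4 -0.5  0.1] w 0.499 units [-0.04 -0.05  3.16] turn -0.008
```

View pics/s2.png

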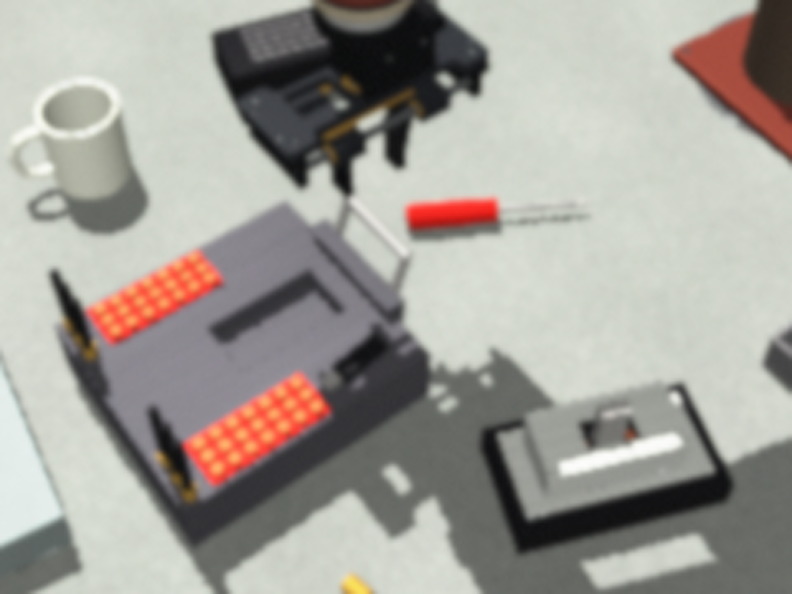

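The fingers at crop (345,175) and (397,150) straddle the bar line. I'll descend and grip.

Emit:
{"op": "play_rows", "data": {"rows": [0, 0, 0.7, 0, 0, 0, 0.7, 0, 0, 0, 0.7, 0, 0, 0, 0.6, 0, 0, 0, 0.5, 0]}}

```text
clock: 4.15
tool_pos: [0.557, 0.0173, 0.0915]
tcp_rot: [-2.118, -2.32, 0.001]
contact_force: [0.6, -0.1, 0.1]
width: 0.503
grasp_force: 0.0
```

Emit:
{"op": "play_rows", "data": {"rows": [0, 0, 0, 0, 0, 0, 0, 0, 0, 0, 0, 0, 0, 0, 0, 0, 0, 0, 0, 0], "grip": 0, "grip_force": 8}}

```text
clock: 4.65
tool_pos: [0.5577, 0.018, 0.0932]
tcp_rot: [2.115, 2.322, -0.0]
contact_force: [-1.9, -0.7, 0.4]
width: 0.132
grasp_force: 1.0
```

```bash
python3 -c "
from h import *
delta(seatp(-.102,0,.093),95.7)
for a in np.linspace(0,.8,9):
  b=.149+a; print(round(a,1), ((-.0875-.101*np.sin(b)+.102)/.025).round(2), ((.1-.101*np.cos(b))/.025).round(2))"
```

```text
t 4.65 pos [0.5577 0.018  0.0932] yaw 95.33 tilt -1.0 F [-1.9 -0.7  0.4] w 0.132 units [0.07 0.   0.01] turn -0.006
0.0 -0.02 0.0
0.1 -0.42 0.08
0.2 -0.8 0.2
0.3 -1.17 0.36
0.4 -1.53 0.55
0.5 -1.86 0.78
0.6 -2.17 1.04
0.7 -2.45 1.33
0.8 -2.7 1.65
```

Gripped: the opening is about 11 mm and still closing. I'll follow the arc down.

Emit:
{"op": "play_rows", "data": {"rows": [0, -0.2, 0.03, 0, 0, -0.2, 0.05, 0, 0, -0.2, 0.06, 0, 0, -0.2, 0.06, 0, 0, -0.37, 0.16, 0]}}

```text
clock: 5.15
tool_pos: [0.5287, 0.0152, 0.0839]
tcp_rot: [2.115, 2.321, 0.002]
contact_force: [1.5, -0.8, 0.9]
width: 0.111
grasp_force: 8.0
```

Emit:
{"op": "play_rows", "data": {"rows": [0, -0.36, 0.19, 0, 0, -0.33, 0.23, 0, 0, -0.31, 0.26, 0, 0, -0.28, 0.29, 0, 0, -0.15, 0.17, 0]}}

```text
clock: 5.65
tool_pos: [0.4928, 0.0118, 0.0544]
tcp_rot: [2.115, 2.321, 0.001]
contact_force: [8.7, 0.7, 9.9]
width: 0.114
grasp_force: 8.0
```

Emit:
{"op": "play_rows", "data": {"rows": [0, -0.14, 0.18, 0, 0, -0.04, 0.04, 0, 0, 0, 0, 0]}}

```text
clock: 5.95
tool_pos: [0.4929, 0.0117, 0.0522]
tcp_rot: [2.112, 2.317, 0.011]
contact_force: [8.8, 2.0, 6.4]
width: 0.11
grasp_force: 8.0
```

Emit:
{"op": "play_rows", "data": {"rows": [0, 0.05, 0, 0, 0, 0.05, 0, 0, 0, 0, 0, 0], "grip": 0.4}}

```text
clock: 6.25
tool_pos: [0.4894, 0.0121, 0.0485]
tcp_rot: [-2.114, -2.32, 0.003]
contact_force: [-0.1, -0.1, 1.0]
width: 0.299
grasp_force: 0.0
```

Emit:
{"op": "play_rows", "data": {"rows": [0, 0, -0.6, 0, 0, 0, -1, 0, 0, 0, -1, 0, 0, 0, -1, 0, 0, 0, -1, 0]}}

```text
clock: 6.75
tool_pos: [0.4895, 0.012, 0.1643]
tcp_rot: [-2.114, -2.32, 0.003]
contact_force: [0.6, -0.1, 0.5]
width: 0.402
grasp_force: 0.0
```

Emit:
{"op": "play_rows", "data": {"rows": [0, 0, 0, -0.15, 0, 0, 0, -0.15, 0, 0, 0, -0.15, 0, 0, 0, -0.15, 0, 0, 0, -0.15]}}

```text
clock: 7.25
tool_pos: [0.4896, 0.012, 0.1634]
tcp_rot: [-1.108, -2.936, 0.001]
contact_force: [-0.5, 1.0, 0.3]
width: 0.402
grasp_force: 0.0
```

Emit:
{"op": "play_rows", "data": {"rows": [0, 0, 0, -0.15, 0, 0, 0, -0.15, 0, 0, 0, -0.15, 0, 0, 0, 0]}}

```text
clock: 7.65
tool_pos: [0.4897, 0.012, 0.1634]
tcp_rot: [-0.433, -3.109, -0.0]
contact_force: [1.3, 0.5, 0.0]
width: 0.4
grasp_force: 0.0
```

Run:
```python
from h import *
np.set_printoptions(precision=4,suppress=True)
delta([.486,.273,.16],163.8)
t=cam("top"); np.savez("top1.npz",f=t[0],K=t[1],p=t[2],M=t[3]); s=cam("scene"); np.savez("scene1.npz",f=s[0],K=s[1],p=s[2],M=s[3])
a=cv2.resize(t[0][140:230,185:300,::-1],None,fx=5,fy=5,interpolation=cv2.INTER_CUBIC)
# expected outlines from the pose estimate, for both z guesses of the inner origin
cv2.imwrite("pics/t3.png",a)
s0=load("scene"); b=cv2.resize(s0[0][255:325,340:430,::-1],None,fx=8,fy=8,interpolation=cv2.INTER_CUBIC)
yaw=np.radians(-16.2);ux=np.array([np.cos(yaw),np.sin(yaw)]);uy=np.array([-ux[1],ux[0]])
for z0,col in((.018,(0,0,255)),(.030,(0,200,0))):
  for hz,hx,hy in((42,60,30),(70,12,6),(6,79,38)):
    q=[proj(s0,[*(np.array([.487,.272])+i*hx*1e-3*ux+j*hy*1e-3*uy),z0+hz*1e-3]) for i,j in((1,1),(1,-1),(-1,-1),(-1,1))]
    q=((np.array(q)-[340,255]+.5)*8).astype(int); cv2.polylines(b,[q],True,col,1)
cv2.imwrite("pics/s3.png",b)
```

```text
t 7.65 pos [0.4897 0.012  0.1634] yaw 164.16 tilt -1.0 F [1.3 0.5 0. ] w 0.4 units [ 2.99 10.    0.14] turn 0.006
```

View pics/s3.png

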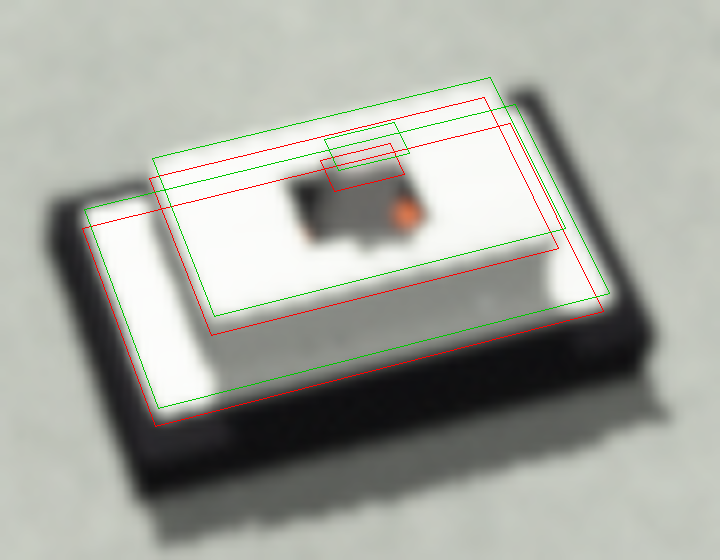

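View pics/t3.png

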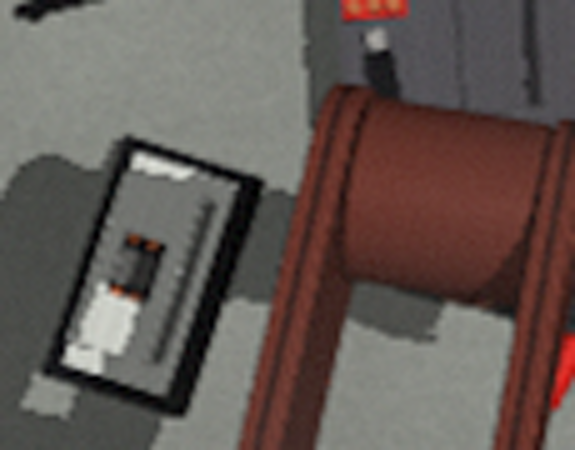

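The z=0.030 outline fits the lids, so the post top is at about 0.100 and the outer top at about 0.072. I'll move over and descend to TCP 0.078.

Emit:
{"op": "play_rows", "data": {"rows": [0.3, 1, 0, 0, 0.3, 1, 0, 0, 0.3, 1, 0, 0, 0.3, 1, 0, 0, 0.3, 1, 0, 0], "grip": 0.6}}

```text
clock: 8.25
tool_pos: [0.4886, 0.1433, 0.1642]
tcp_rot: [-0.441, -3.11, 0.0]
contact_force: [0.3, 0.0, 1.2]
width: 0.59
grasp_force: 0.0
```

Emit:
{"op": "play_rows", "data": {"rows": [0.3, 1, 0, 0, 0.3, 1, 0, 0, 0.3, 1, 0, 0, 0.3, 1, 0, 0, 0.3, 1, 0, 0]}}

```text
clock: 8.75
tool_pos: [0.4868, 0.2738, 0.1641]
tcp_rot: [-0.441, -3.11, 0.001]
contact_force: [-0.0, 0.6, 0.1]
width: 0.6
grasp_force: 0.0
```

Emit:
{"op": "play_rows", "data": {"rows": [0, 0, 0, 0, 0, 0, 0.8, 0, 0, 0, 0.8, 0, 0, 0, 0.8, 0, 0, 0, 0.5, 0]}}

```text
clock: 9.25
tool_pos: [0.4862, 0.2717, 0.0901]
tcp_rot: [-0.439, -3.108, 0.003]
contact_force: [-0.8, 0.3, 0.4]
width: 0.597
grasp_force: 0.0
```

```bash
python3 -c "
from h import *
delta([.486,.273,.078],163.8)"
```

```text
t 9.25 pos [0.4862 0.2717 0.0901] yaw 163.94 tilt -1.0 F [-0.8  0.3  0.4] w 0.597 units [0.02 0.05 0.48] turn 0.002
```

Emit:
{"op": "play_rows", "data": {"rows": [0, 0, 0.2, 0, 0, 0, 0.2, 0, 0, 0, 0.06, 0, 0, 0, 0, 0, 0, 0, 0, 0]}}

```text
clock: 9.75
tool_pos: [0.4879, 0.273, 0.0813]
tcp_rot: [0.435, 3.11, 0.001]
contact_force: [-0.2, -0.7, 0.2]
width: 0.604
grasp_force: 0.0
```

Emit:
{"op": "play_rows", "data": {"rows": [0, 0, 0, 0, 0, 0, 0, 0, 0, 0, 0, 0, 0, 0, 0, 0, 0, 0, 0, 0], "grip": 0, "grip_force": 8}}

```text
clock: 10.25
tool_pos: [0.4873, 0.2728, 0.0806]
tcp_rot: [0.435, 3.111, 0.0]
contact_force: [-0.2, 1.0, -0.7]
width: 0.232
grasp_force: 0.0
```

Emit:
{"op": "play_rows", "data": {"rows": [0, 0, 0, 0, 0, 0, 0, 0]}}

```text
clock: 10.45
tool_pos: [0.4874, 0.2729, 0.0806]
tcp_rot: [0.435, 3.111, 0.0]
contact_force: [-0.2, 0.2, -0.5]
width: 0.139
grasp_force: 8.0
```

```bash
python3 -c "
from h import *
delta([.486,.273,.078],163.8);print(get_obs()['wrist_torque'])"
```

```text
t 10.45 pos [0.4874 0.2729 0.0806] yaw 164.08 tilt -1.0 F [-0.2  0.2 -0.5] w 0.139 units [ 0.05 -0.01  0.1 ] turn 0.005
[ 0.19540239 -0.20860446  0.0091183 ]
```

Emit:
{"op": "play_rows", "data": {"rows": [0, 0, 0, 0, 0, 0, 0, 0, 0, 0, -0.1, 0, 0, 0, -0.2, 0, 0, 0, -0.3, 0], "grip_force": 45}}

```text
clock: 10.95
tool_pos: [0.4865, 0.2724, 0.0952]
tcp_rot: [-0.435, -3.11, 0.002]
contact_force: [0.2, -0.3, -3.0]
width: 0.135
grasp_force: 45.0
```

Emit:
{"op": "play_rows", "data": {"rows": [0, 0, -0.5, 0, 0, 0, -0.6, 0, 0, 0, -0.6, 0, 0, 0, -0.6, 0, 0, 0, -0.6, 0]}}

```text
clock: 11.45
tool_pos: [0.4876, 0.2729, 0.1699]
tcp_rot: [0.435, 3.11, 0.001]
contact_force: [-0.0, 0.1, -3.4]
width: 0.136
grasp_force: 45.0
```

Emit:
{"op": "play_rows", "data": {"rows": [0, 0, -0.4, 0, 0, 0, -0.2, 0, 0, 0, 0, -0.08, 0, 0, 0, -0.1, 0, 0, 0, -0.1]}}

```text
clock: 11.95
tool_pos: [0.4869, 0.2726, 0.1826]
tcp_rot: [0.01, -3.141, 0.001]
contact_force: [-0.4, -1.4, -3.4]
width: 0.132
grasp_force: 45.0
```

Emit:
{"op": "play_rows", "data": {"rows": [0, 0, 0, -0.05, 0, 0, 0, -0.05, 0, 0, 0, 0, 0, 0, 0, 0]}}

```text
clock: 12.35
tool_pos: [0.4871, 0.2727, 0.1827]
tcp_rot: [0.158, -3.137, 0.0]
contact_force: [-0.4, -0.1, -3.2]
width: 0.13
grasp_force: 45.0
```

```bash
python3 -c "
from h import *
delta(seatp(0,0,.18),185.7);print(get_obs()['grasp_force'])"
```

```text
t 12.35 pos [0.4871 0.2727 0.1827] yaw -174.22 tilt -1.0 F [-0.4 -0.1 -3.2] w 0.13 units [ -5.87 -10.35   0.1 ] turn 0.001
44.993605613708496
```

Emit:
{"op": "play_rows", "data": {"rows": [-0.15, -0.27, 0, 0, -0.3, -0.53, 0, 0, -0.45, -0.8, 0, 0, -0.45, -0.8, 0, 0, -0.45, -0.8, 0, 0]}}

```text
clock: 12.85
tool_pos: [0.5413, 0.1959, 0.1831]
tcp_rot: [-0.159, 3.137, -0.001]
contact_force: [-0.1, -0.1, -3.6]
width: 0.129
grasp_force: 45.0
```

Emit:
{"op": "play_rows", "data": {"rows": [-0.45, -0.8, 0, 0, -0.45, -0.8, 0, 0, -0.45, -0.8, 0, 0, -0.45, -0.8, 0, 0, -0.45, -0.8, 0, 0]}}

```text
clock: 13.35
tool_pos: [0.6073, 0.1018, 0.183]
tcp_rot: [-0.158, 3.138, -0.001]
contact_force: [-0.1, -0.2, -3.1]
width: 0.131
grasp_force: 45.0
```

Emit:
{"op": "play_rows", "data": {"rows": [-0.45, -0.8, 0, 0, -0.45, -0.8, 0.2, 0, -0.45, -0.8, 0.3, 0, -0.3, -0.5, 0.3, 0, -0.17, -0.25, 0.2, 0]}}

```text
clock: 13.85
tool_pos: [0.66, 0.0285, 0.1566]
tcp_rot: [0.158, -3.136, 0.0]
contact_force: [-1.0, 0.2, -3.4]
width: 0.132
grasp_force: 45.0
```

Emit:
{"op": "play_rows", "data": {"rows": [0, 0, 0, 0, 0, 0, 0, 0]}}

```text
clock: 14.05
tool_pos: [0.6593, 0.0309, 0.1577]
tcp_rot: [0.161, -3.136, -0.001]
contact_force: [-0.4, 0.4, -3.6]
width: 0.136
grasp_force: 45.0
```

Run:
```python
from h import *
delta(seatp(0,0,.13),185.7)
s=cam("scene");t=cam("top")
np.savez("scene2.npz",f=s[0],K=s[1],p=s[2],M=s[3]);np.savez("top2.npz",f=t[0],K=t[1],p=t[2],M=t[3])
o=get_obs();z0=o["tool_pos"][2]-.051
def draw(c,b,x0,y0,k,pts,col):
    q=((np.array([proj(c,p) for p in pts])-[x0,y0]+.5)*k).astype(int); cv2.polylines(b,[q],True,col,1)
B=[]
for c,x0,y0,w,h,k in((s,215,195,110,100,5),(t,230,90,95,100,5)):
    b=cv2.resize(c[0][y0:y0+h,x0:x0+w,::-1],None,fx=k,fy=k,interpolation=cv2.INTER_CUBIC)
    C=o["tool_pos"]
    sq=((1,1),(1,-1),(-1,-1),(-1,1))
    for dz,hx,hy,col in((.006,.079,.038,(0,200,0)),(.042,.06,.03,(0,200,0))):
        draw(c,b,x0,y0,k,[np.array([C[0],C[1],z0+dz])+i*hx*SX+j*hy*SY for i,j in sq],col)
    draw(c,b,x0,y0,k,[seatp(i*.0525,j*.0275,.06) for i,j in sq],(0,0,255))
    draw(c,b,x0,y0,k,[seatp(-.083,-.11,.06),seatp(-.083,.11,.06),seatp(.157,.11,.06),seatp(.157,-.11,.06)],(255,255,0))
    B.append(cv2.resize(b,(400,int(400*h/w)))) if 0 else B.append(b[:500])
B=np.hstack([x[:, :] for x in B]); B=cv2.resize(B,None,fx=.78,fy=.78); cv2.imwrite("pics/c4.png",B);print(B.shape)
```

```text
t 14.05 pos [0.6593 0.0309 0.1577] yaw -174.13 tilt -1.0 F [-0.4  0.4 -3.6] w 0.136 units [ 0.02 -0.04  1.11] turn 0.003
(390, 800, 3)
```

View pics/c4.png

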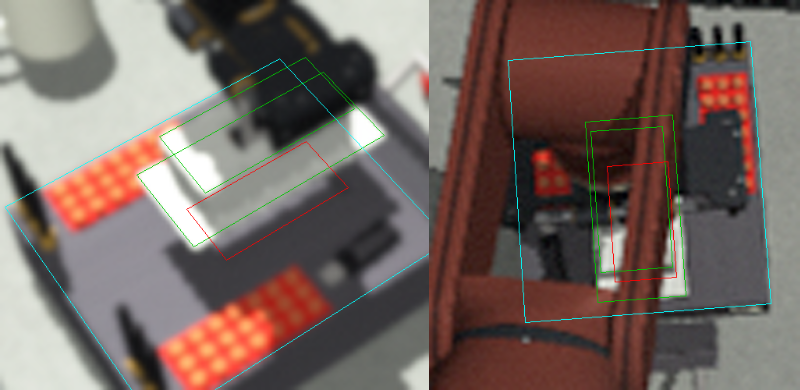

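The overlay shows the held lids matching the predicted outline in both views. One cross-check of the well from the scene view before lowering.

Run:
```python
from h import *
np.set_printoptions(precision=4,suppress=True)
s=load("scene");S=lambda x,y:((x+.5)/3.4-.5+205,(y+.5)/3.4-.5+195)
P=[ray(s,*S(*p),.06) for p in((200,187),(303,127),(338,168))]
for p in P: print(p,[(p-SEAT)@SX,(p-SEAT)@SY])
im=s[0].astype(int); red=((im[...,0]>150)&(im[...,1]<150)&(im[...,2]<110)).astype(np.uint8); red=cv2.morphologyEx(red,cv2.MORPH_CLOSE,np.ones((3,3)))
cc=[]
for k in comps(im,red,(215,215,305,300)):
    Q=np.array([ray(s,*p[0],.062)[:2] for p in k]).astype(np.float32); r=cv2.minAreaRect(Q); print(r); cc.append(r[0])
m=np.mean(cc,0); d=np.array([*m,.06])-SEAT; print("red mid",m,d@SX,d@SY)
d=np.array([.7315,.038,.06])-SEAT; print("top red mid",d@SX,d@SY)
# sharper: dark/bright profile along well axes in the top view
t=load("top"); g=cv2.GaussianBlur(cv2.cvtColor(t[0],cv2.COLOR_RGB2GRAY),(0,0),.6).astype(np.float32)
samp=lambda P:cv2.remap(g,np.array([[proj(t,P)[0]]],np.float32),np.array([[proj(t,P)[1]]],np.float32),cv2.INTER_LINEAR)[0,0]
for n,f in(("y",lambda a,b:seatp(b,a,.06)),("x",lambda a,b:seatp(a,b,.06))):
    r=np.arange(-40,41,3)/1e3 if n=="y" else np.arange(-66,67,3)/1e3
    print(n,[(int(round(a*1e3)),int(np.mean([samp(f(a,b)) for b in np.linspace(-.02,.02,9)]))) for a in r])
```

```text
[0.7133 0.0138 0.06  ] [np.float64(0.052456794965759716), np.float64(-0.02148446420381686)]
[0.6097 0.0028 0.06  ] [np.float64(-0.05174070802880472), np.float64(-0.022172225275990394)]
[0.6057 0.057  0.06  ] [np.float64(-0.050401996787150107), np.float64(0.03214738254732032)]
((0.7232956886291504, 0.12287892401218414), (0.11338388174772263, 0.04758456349372864), 5.442286968231201)
((0.7394962310791016, -0.04116911441087723), (0.11407162994146347, 0.04692607745528221), 5.423729419708252)
red mid [0.7314 0.0409] 0.07311610952382928 0.003610884868126754
top red mid 0.07293608682013804 0.0007597627032759818
y [(-40, 81), (-37, 81), (-34, 82), (-31, 77), (-28, 66), (-25, 53), (-22, 49), (-19, 58), (-16, 72), (-13, 79), (-10, 80), (-7, 80), (-4, 81), (-1, 82), (2, 82), (5, 82), (8, 81), (11, 81), (14, 81), (17, 81), (20, 81), (23, 78), (26, 74), (29, 74), (32, 79), (35, 81), (38, 82)]
x [(-66, 82), (-63, 83), (-60, 83), (-57, 81), (-54, 78), (-51, 77), (-48, 78), (-45, 78), (-42, 78), (-39, 76), (-36, 76), (-33, 78), (-30, 78), (-27, 79), (-24, 79), (-21, 79), (-18, 77), (-15, 76), (-12, 76), (-9, 77), (-6, 77), (-3, 77), (0, 77), (3, 77), (6, 77), (9, 77), (12, 77), (15, 78), (18, 78), (21, 78), (24, 77), (27, 76), (30, 76), (33, 75), (36, 76), (39, 76), (42, 76), (45, 71), (48, 57), (51, 50), (54, 62), (57, 75), (60, 80), (63, 80), (66, 80)]
```

Emit:
{"op": "play_rows", "data": {"rows": [0, 0, 0.3, 0, 0, 0, 0.4, 0, 0, 0, 0.3, 0, 0, 0, 0.2, 0, 0, 0, 0, 0]}}

```text
clock: 14.65
tool_pos: [0.6587, 0.0305, 0.1263]
tcp_rot: [0.16, -3.135, -0.001]
contact_force: [-0.4, 0.5, -3.7]
width: 0.132
grasp_force: 45.0
```

Emit:
{"op": "play_rows", "data": {"rows": [0, 0, 0.1, 0, 0, 0, 0.1, 0, 0, 0, 0, 0]}}

```text
clock: 14.95
tool_pos: [0.6596, 0.0303, 0.1228]
tcp_rot: [0.16, -3.137, -0.0]
contact_force: [0.5, 0.3, -3.7]
width: 0.129
grasp_force: 45.0
```

Emit:
{"op": "play_rows", "data": {"rows": [0, 0, 0.1, 0, 0, 0, 0.1, 0, 0, 0, 0, 0]}}

```text
clock: 15.25
tool_pos: [0.6594, 0.0304, 0.1175]
tcp_rot: [0.16, -3.137, -0.0]
contact_force: [-0.5, -0.0, -3.5]
width: 0.134
grasp_force: 45.0
```

Emit:
{"op": "play_rows", "data": {"rows": [0, 0, 0.1, 0, 0, 0, 0.08, 0, 0, 0, 0, 0]}}

```text
clock: 15.55
tool_pos: [0.6594, 0.0304, 0.113]
tcp_rot: [0.161, -3.137, -0.0]
contact_force: [-0.4, 0.3, -3.6]
width: 0.138
grasp_force: 45.0
```

Emit:
{"op": "play_rows", "data": {"rows": [0, 0, 0.08, 0, 0, 0, 0, 0]}}

```text
clock: 15.75
tool_pos: [0.6596, 0.0304, 0.1112]
tcp_rot: [0.16, -3.137, -0.0]
contact_force: [-0.4, -0.1, -4.0]
width: 0.137
grasp_force: 45.0
```

Emit:
{"op": "play_rows", "data": {"rows": [0, 0, 0.06, 0, 0, 0, 0, 0]}}

```text
clock: 15.95
tool_pos: [0.66, 0.0304, 0.1106]
tcp_rot: [-0.16, 3.137, -0.0]
contact_force: [-0.8, -0.3, -0.5]
width: 0.135
grasp_force: 45.0
```

Contact is at TCP 0.1106, matching the grip height in the dock (0.0806 − 0.030). The plate is on the deck. I'll press slightly, then release.

Emit:
{"op": "play_rows", "data": {"rows": [0, 0, 0.05, 0, 0, 0, 0, 0]}}

```text
clock: 16.15
tool_pos: [0.66, 0.0304, 0.1105]
tcp_rot: [-0.161, 3.137, -0.0]
contact_force: [-4.8, 0.7, 5.9]
width: 0.135
grasp_force: 45.0
```

Emit:
{"op": "play_rows", "data": {"rows": [0, 0, 0, 0, 0, 0, 0, 0], "grip_force": 5}}

```text
clock: 16.35
tool_pos: [0.6601, 0.0304, 0.1105]
tcp_rot: [-0.16, 3.136, -0.0]
contact_force: [-4.1, 0.1, 6.0]
width: 0.137
grasp_force: 5.0
```

Emit:
{"op": "play_rows", "data": {"rows": [0, 0, 0, 0, 0, 0, 0, 0, 0, 0, 0, 0, 0, 0, 0, 0], "grip": 0.5}}

```text
clock: 16.75
tool_pos: [0.6598, 0.0304, 0.1087]
tcp_rot: [-0.16, 3.137, -0.0]
contact_force: [0.0, 0.1, -0.2]
width: 0.409
grasp_force: 0.0
```

Emit:
{"op": "play_rows", "data": {"rows": [0, 0, -0.3, 0, 0, 0, -0.7, 0, 0, 0, -0.8, 0, 0, 0, -0.6, 0, 0, 0, 0, 0]}}

```text
clock: 17.25
tool_pos: [0.6621, 0.0302, 0.1734]
tcp_rot: [-0.16, 3.131, -0.001]
contact_force: [0.9, -0.6, -0.6]
width: 0.499
grasp_force: 0.0
```

Run:
```python
from h import *
delta(seatp(-.225,0,.16),185.7)
s=cam("scene");x0,y0,k=235,200,7
b=cv2.resize(s[0][y0:y0+85,x0:x0+110,::-1],None,fx=k,fy=k,interpolation=cv2.INTER_CUBIC)
C=np.array([.6598,.0304,0])
for dz,hx,hy in((.066,.079,.038),(.102,.06,.03)):
    q=np.array([proj(s,C+[0,0,dz]+i*hx*SX+j*hy*SY) for i,j in((1,1),(1,-1),(-1,-1),(-1,1))])
    cv2.polylines(b,[((q-[x0,y0]+.5)*k).astype(int)],True,(0,200,0),1)
cv2.imwrite("pics/s5.png",b)
```

```text
t 17.25 pos [0.6621 0.0302 0.1734] yaw -174.14 tilt -0.99998 F [ 0.9 -0.6 -0.6] w 0.499 units [9.13 0.03 0.47] turn 0.003
```

View pics/s5.png

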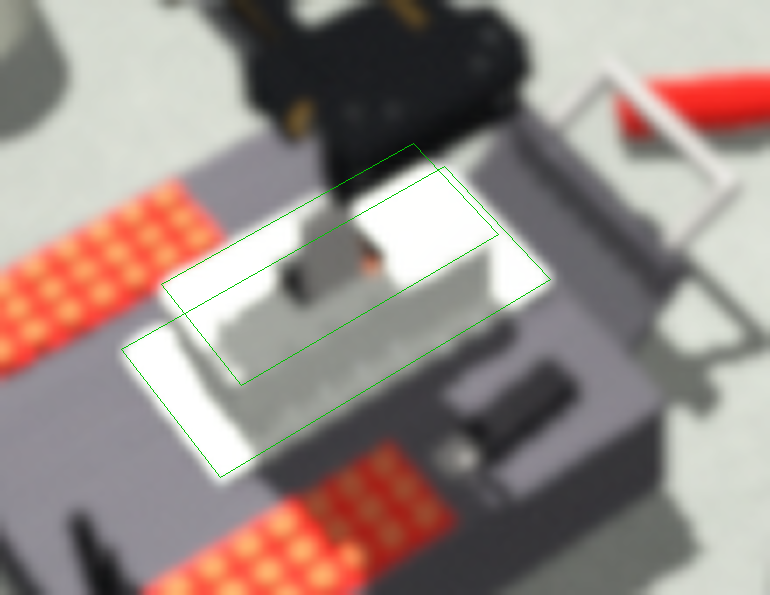

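The seated plate matches the predicted flat outline at deck height. Next, back off in front of the bar with closed fingers.

Emit:
{"op": "play_rows", "data": {"rows": [0.9, 0, 0, 0, 0.9, 0, 0, 0, 0.9, 0, 0, 0, 0.9, 0, 0, 0, 0.9, 0, 0, 0], "grip": 0}}

```text
clock: 17.8
tool_pos: [0.5461, 0.0189, 0.1676]
tcp_rot: [0.16, -3.136, -0.001]
contact_force: [-0.1, 0.1, -0.2]
width: 0.132
grasp_force: 0.0
```

Emit:
{"op": "play_rows", "data": {"rows": [0.9, 0, 0, 0, 0.9, 0, 0, 0, 0.9, 0, 0, 0, 0.9, 0, 0, 0, 0.9, 0, 0, 0]}}

```text
clock: 18.3
tool_pos: [0.4343, 0.0075, 0.1678]
tcp_rot: [0.16, -3.136, -0.001]
contact_force: [0.4, 0.1, -0.2]
width: 0.007
grasp_force: 0.0
```

Emit:
{"op": "play_rows", "data": {"rows": [0.1, 0, 0.9, 0, 0, 0, 0.9, 0, 0, 0, 0.9, 0, 0, 0, 0.9, 0, 0, 0, 0.7, 0]}}

```text
clock: 18.8
tool_pos: [0.4319, 0.0074, 0.0592]
tcp_rot: [0.16, -3.135, -0.001]
contact_force: [-0.1, -0.3, -0.1]
width: 0.008
grasp_force: 0.0
```

Run:
```python
from h import *
delta(seatp(-.1835,0,.054),185.7)
t=load("top")
for p in((304,198),(291,222)): print(ray(t,*p,.015))
```

```text
t 18.8 pos [0.4319 0.0074 0.0592] yaw -174.15 tilt -1.0 F [-0.1 -0.3 -0.1] w 0.008 units [-1.79 -0.01  0.2 ] turn 0.003
[ 0.48244619 -0.04290352  0.015     ]
[0.39569343 0.00136665 0.015     ]
```

Emit:
{"op": "play_rows", "data": {"rows": [-0.4, 0, 0.1, 0, -0.5, 0, 0, 0, -0.5, 0, 0, 0, -0.3, 0, 0, 0, -0.1, 0, 0, 0]}}

```text
clock: 19.3
tool_pos: [0.4773, 0.0117, 0.0589]
tcp_rot: [0.161, -3.133, 0.0]
contact_force: [-10.0, -2.3, 8.0]
width: 0.004
grasp_force: 5.5
```

Emit:
{"op": "play_rows", "data": {"rows": [-0.25, 0, -0.32, 0, -0.14, 0, -0.15, 0, -0.14, 0, -0.14, 0, -0.31, 0, -0.26, 0, 0, 0, 0, 0]}}

```text
clock: 19.8
tool_pos: [0.4991, 0.0138, 0.0816]
tcp_rot: [0.161, -3.136, 0.0]
contact_force: [-3.2, -0.2, 2.5]
width: 0.002
grasp_force: 1.9
```

Emit:
{"op": "play_rows", "data": {"rows": [-0.33, 0, -0.23, 0, -0.36, 0, -0.19, 0, -0.37, 0, -0.16, 0, -0.3, 0, -0.1, 0, 0, 0, 0, 0]}}

```text
clock: 20.3
tool_pos: [0.5346, 0.0175, 0.0982]
tcp_rot: [-0.161, 3.135, -0.0]
contact_force: [0.4, -0.5, 0.1]
width: 0.003
grasp_force: 0.0
```

Run:
```python
from h import *
delta(seatp(-.1165,0,.095),185.7)
```

```text
t 20.3 pos [0.5346 0.0175 0.0982] yaw -174.14 tilt -1.0 F [ 0.4 -0.5  0.1] w 0.003 units [-0.34  0.    0.13] turn 0.003
```

Emit:
{"op": "play_rows", "data": {"rows": [-0.2, 0, 0, 0, -0.1, 0, 0, 0, -0.1, 0, 0, 0, 0, 0, 0, 0]}}

```text
clock: 20.7
tool_pos: [0.543, 0.0184, 0.0973]
tcp_rot: [-0.16, 3.137, 0.0]
contact_force: [-0.3, -0.6, 1.1]
width: 0.007
grasp_force: 0.2
```

Emit:
{"op": "play_rows", "data": {"rows": [-0.1, 0, 0, 0, -0.1, 0, 0, 0, 0, 0, 0, 0]}}

```text
clock: 21.0
tool_pos: [0.5443, 0.0186, 0.0971]
tcp_rot: [0.161, -3.129, 0.0]
contact_force: [-15.6, -1.9, 10.8]
width: 0.006
grasp_force: 7.7
```

Run:
```python
from h import *
delta(seatp(-.1165,0,.095),185.7)
s=cam("scene"); save(s,"s6.png",(270,190,350,260),9)
```

```text
t 21.0 pos [0.5443 0.0186 0.0971] yaw -174.12 tilt -0.99996 F [-15.6  -1.9  10.8] w 0.006 units [ 0.05 -0.    0.08] turn 0.003
```

Emit:
{"op": "play_rows", "data": {"rows": [0.3, 0, 0, 0, 0.4, 0, 0, 0, 0, 0, -0.8, 0, 0, 0, -0.9, 0, 0, 0, -0.9, 0]}}

```text
clock: 21.55
tool_pos: [0.53, 0.0171, 0.1631]
tcp_rot: [-0.16, 3.137, 0.0]
contact_force: [0.2, -0.5, -0.0]
width: 0.005
grasp_force: 0.0
```

Emit:
{"op": "play_rows", "data": {"rows": [0, 0, -0.9, 0, 0, 0, -0.6, 0, 0, 0, 0, 0], "grip": 1}}

```text
clock: 21.85
tool_pos: [0.5319, 0.0169, 0.2027]
tcp_rot: [-0.16, 3.132, -0.001]
contact_force: [0.5, 0.5, -0.9]
width: 0.196
grasp_force: 0.0
```

Run:
```python
from h import *
delta([.6598,.0304,.2],185.7)
s=cam("scene"); a=load("scene")[0]
b=np.vstack([cv2.resize(i[195:255,270:345,::-1],None,fx=5,fy=5,interpolation=cv2.INTER_CUBIC) for i in(a,)])
c=cv2.resize(s[0][195:255,270:345,::-1],None,fx=5,fy=5,interpolation=cv2.INTER_CUBIC)
d=cv2.resize(s[0][195:285,235:345,::-1],None,fx=6.8,fy=6.8,interpolation=cv2.INTER_CUBIC)
x=np.hstack([b,c]);cv2.imwrite("pics/s7.png",x);print(x.shape)
```

```text
t 21.85 pos [0.5319 0.0169 0.2027] yaw -174.14 tilt -0.99999 F [ 0.5  0.5 -0.9] w 0.196 units [-5.14  0.01  0.13] turn 0.003
(300, 750, 3)
```

View pics/s7.png

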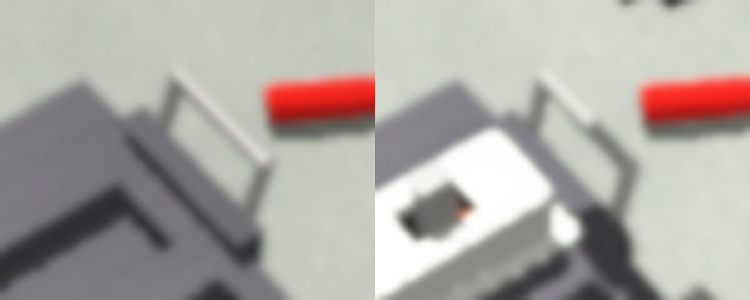

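Left panel is the start: bar at (178,70)–(268,162). Right panel is now: the bar sits about 2 raw pixels further back and the flange covers the lid edge, so the flap is fully up at its stop. Next, the outer lid.

Emit:
{"op": "play_rows", "data": {"rows": [-0.6, 0, 0, 0, -0.9, 0, 0, 0, -0.9, 0, 0, 0, -0.9, 0, 0, 0, -0.9, 0, 0, 0]}}

```text
clock: 22.4
tool_pos: [0.6347, 0.028, 0.1976]
tcp_rot: [0.16, -3.135, -0.001]
contact_force: [-0.0, -0.3, -0.2]
width: 0.695
grasp_force: 0.0
```

Emit:
{"op": "play_rows", "data": {"rows": [-0.6, 0, 0, 0, -0.34, 0, 0, 0, 0, 0, 0, 0, 0, 0, 0.6, 0, 0, 0, 0.6, 0]}}

```text
clock: 22.9
tool_pos: [0.6576, 0.0302, 0.1689]
tcp_rot: [0.16, -3.137, 0.0]
contact_force: [-1.0, -0.4, -0.2]
width: 0.992
grasp_force: 0.0
```

Run:
```python
from h import *
delta([.6598,.0304,.076],185.7)
```

```text
t 22.9 pos [0.6576 0.0302 0.1689] yaw -174.15 tilt -1.0 F [-1.  -0.4 -0.2] w 0.992 units [-0.09  0.    3.72] turn 0.003
```

Emit:
{"op": "play_rows", "data": {"rows": [-0.08, 0, 0.8, 0, 0, 0, 0.8, 0, 0, 0, 0.7, 0, 0, 0, 0.4, 0, 0, 0, 0, 0]}}

```text
clock: 23.4
tool_pos: [0.6583, 0.0305, 0.0998]
tcp_rot: [0.16, -3.133, -0.001]
contact_force: [-0.3, 0.2, 0.1]
width: 0.996
grasp_force: 0.0
```

Emit:
{"op": "play_rows", "data": {"rows": [0, 0, 0.4, 0, 0, 0, 0.35, 0, 0, 0, 0.15, 0, 0, 0, 0, 0]}}

```text
clock: 23.8
tool_pos: [0.6597, 0.0305, 0.0793]
tcp_rot: [0.16, -3.136, -0.0]
contact_force: [0.0, -0.0, -1.3]
width: 0.997
grasp_force: 0.0
```

Run:
```python
from h import *
delta([.6598,.0304,.076],185.7)
```

```text
t 23.8 pos [0.6597 0.0305 0.0793] yaw -174.14 tilt -1.0 F [ 0.  -0.  -1.3] w 0.997 units [-0.   -0.    0.13] turn 0.003
```

Emit:
{"op": "play_rows", "data": {"rows": [0, 0, 0.15, 0, 0, 0, 0, 0, 0, 0, 0, 0, 0, 0, 0, 0, 0, 0, 0, 0], "grip": 0.6, "grip_force": 4}}

```text
clock: 24.3
tool_pos: [0.6604, 0.0304, 0.0766]
tcp_rot: [-0.16, 3.137, -0.0]
contact_force: [-0.3, 0.6, 0.5]
width: 0.69
grasp_force: 4.0
```

Emit:
{"op": "play_rows", "data": {"rows": [0, 0, 0, 0, 0, 0, 0, 0, 0, 0, 0, 0]}}

```text
clock: 24.6
tool_pos: [0.6605, 0.0304, 0.0766]
tcp_rot: [-0.16, 3.137, -0.0]
contact_force: [0.4, -0.1, 1.6]
width: 0.687
grasp_force: 4.0
```

Run:
```python
from h import *
delta([.6598,.0304,.076],185.7);o=get_obs();print(o["grasp_force"],o["wrist_torque"])
```

```text
t 24.6 pos [0.6605 0.0304 0.0766] yaw -174.14 tilt -1.0 F [ 0.4 -0.1  1.6] w 0.687 units [0.03 0.   0.03] turn 0.003
3.9977354716393165 [ 0.09220197 -0.11640299  0.00818317]
```

Emit:
{"op": "play_rows", "data": {"rows": [0, 0, 0, 0, 0, 0, 0, 0, 0, 0, 0, 0], "grip": 0.5, "grip_force": 20}}

```text
clock: 24.9
tool_pos: [0.6604, 0.0304, 0.0766]
tcp_rot: [-0.161, 3.137, -0.0]
contact_force: [-0.4, 0.4, 2.4]
width: 0.687
grasp_force: 20.0
```

Emit:
{"op": "play_rows", "data": {"rows": [0, 0, -0.08, 0, 0, 0, -0.1, 0, 0, 0, -0.15, 0, 0, 0, -0.2, 0, 0, 0, -0.2, 0]}}

```text
clock: 25.4
tool_pos: [0.6602, 0.0304, 0.0949]
tcp_rot: [0.161, -3.137, 0.0]
contact_force: [-0.4, 0.3, -1.9]
width: 0.686
grasp_force: 20.0
```

Run:
```python
from h import *
delta([.6605,.0304,.27],185.7);o=get_obs();print(o["grasp_force"],o["wrist_torque"])
```

```text
t 25.4 pos [0.6602 0.0304 0.0949] yaw -174.14 tilt -1.0 F [-0.4  0.3 -1.9] w 0.686 units [-0.01 -0.   -7.  ] turn 0.003
19.99667729018256 [ 0.10596022 -0.11062999 -0.00592098]
```

Emit:
{"op": "play_rows", "data": {"rows": [0, 0, -0.3, 0, 0, 0, -0.4, 0, 0, 0, -0.5, 0, 0, 0, -0.5, 0, 0, 0, -0.5, 0]}}

```text
clock: 25.9
tool_pos: [0.6605, 0.0304, 0.1512]
tcp_rot: [-0.16, 3.137, -0.0]
contact_force: [-0.5, 0.3, -1.0]
width: 0.689
grasp_force: 20.0
```

Emit:
{"op": "play_rows", "data": {"rows": [0, 0, -0.6, 0, 0, 0, -0.6, 0, 0, 0, -0.6, 0, 0, 0, -0.6, 0, 0, 0, -0.6, 0]}}

```text
clock: 26.4
tool_pos: [0.6602, 0.0304, 0.226]
tcp_rot: [-0.161, 3.137, -0.0]
contact_force: [0.8, 0.7, -0.9]
width: 0.688
grasp_force: 20.0
```

Emit:
{"op": "play_rows", "data": {"rows": [0, 0, -0.6, 0, 0, 0, -0.5, 0, 0, 0, -0.4, 0, 0, 0, -0.2, 0, 0, 0, -0.1, 0]}}

```text
clock: 26.9
tool_pos: [0.6603, 0.0304, 0.27]
tcp_rot: [-0.161, 3.137, -0.0]
contact_force: [0.1, -0.9, -1.4]
width: 0.684
grasp_force: 20.0
```

Emit:
{"op": "play_rows", "data": {"rows": [0, 0, 0, 0, 0, 0, 0, 0, 0, 0, 0, 0, 0, 0, 0, 0, 0, 0, 0, 0]}}

```text
clock: 27.4
tool_pos: [0.6601, 0.0304, 0.2692]
tcp_rot: [0.16, -3.137, -0.0]
contact_force: [0.5, 0.5, -0.9]
width: 0.687
grasp_force: 20.0
```

Run:
```python
from h import *
delta([.6605,.0304,.27],185.7)
s=cam("scene"); im=s[0].astype(int)
# inner plate (white) at deck height: contour vs predicted centre; lid in hand: white blob
w=(im.min(2)>165).astype(np.uint8)
for k in comps(im,w,(215,120,345,290),15): print(cv2.boundingRect(k),cv2.contourArea(k))
C=np.array([.6598,.0304,0])
print("plate pred",[proj(s,C+[0,0,.066]+i*.079*SX+j*.038*SY).round(1).tolist() for i,j in((1,1),(1,-1),(-1,-1),(-1,1))])
print("post top pred",proj(s,C+[0,0,.13]).round(1))
print("held pred low edge",[proj(s,[.6605,.0304,0]+np.array([0,0,.066+.193])+i*.06*SX+j*.03*SY).round(1).tolist() for i,j in((1,1),(1,-1),(-1,-1),(-1,1))])
print("bar pred",[proj(s,seatp(-.102,j*.042,.106)).round(1).tolist() for j in(1,-1)])
```

```text
t 27.4 pos [0.6601 0.0304 0.2692] yaw -174.14 tilt -1.0 F [ 0.5  0.5 -0.9] w 0.687 units [-0.02 -0.   -0.03] turn 0.003
(215, 237, 22, 53) 380.0
(252, 236, 34, 33) 352.0
(277, 225, 34, 28) 238.5
(215, 120, 130, 170) 8716.0
plate pred [[266.0, 267.7], [251.9, 249.5], [298.0, 223.3], [313.1, 239.5]]
post top pred [280.9 230.3]
held pred low edge [[261.6, 215.9], [249.0, 201.2], [289.8, 180.6], [303.2, 193.8]]
bar pred [[320.4, 227.5], [303.2, 209.9]]
```

Outer lid held at 1.2 N load and level. The inner plate blobs match the seated prediction, and the bar matches the full-up prediction within 1 px. Handing in.

```bash
python3 -c "
from workcell import job_done
print(job_done())"
```

```text
the job is handed in; nothing more can be done
None
```

The job is handed in at about 27 s: the arm is holding the outer lid level, about 19 cm above its resting place, and the camera and force checks showed the inner lid seated flat and the flap fully up; the judge returned no result.

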